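# Prime the solvent pump

### The arm

A 6-joint arm with a two-finger parallel gripper is mounted at the origin on the work surface. World frame = base frame: x ahead of the robot, y to its left, z up, the work surface at z = 0. Lengths are in m, angles in rad, forces in N, time in s.
With the tool pointing down it reaches from about 0.425 to 0.95 m from the base axis. Payload 3.5 kg.
Tool frame: the origin (TCP) lies between the finger pads; the fingertips stand 19 mm ahead of it and the grasp point (between the pads) is the TCP; z points along the fingers, y is the line along which they close (so a half turn about z gives the same grasp; the last joint's range is limited). The gripper opens to 85 mm and grips with 20 to 120 N. Pads are 22 mm wide; open, the fingers measure 114 mm over their backs; the gripper's body (76 mm by 85 mm) begins 54 mm behind the grasp point. The pads swing forward as they close: fully open they stand 13 mm farther back than shut.
Start: joints at [1.191, 0.286, 1.577, -0, 1.279, -0.15], TCP at [0.154, 0.657, 0.25] pointing down, gripper open.
Joint ranges: [-2.77, 2.77], [-0.9, 2.22], [0.21, 2.48], [-1.53, 4.67], [0.24, 2.81], [-2.84, 2.84]. Speed limits (rad/s): [2.79, 2.79, 3.14, 3.14, 3.14, 3.14].

### API

Orientations are given as a unit quaternion [x, y, z, w].
In Python, from plant import monitor, eyes, ctrl gives the robot as it stands.
- The arm moves only by the shell command python3 -m handwheel 'ROWS' [FORCE]. ROWS is JSON, a list of rows, each a list of 7 numbers: the shift along the tool's x, y, z in units of 40 cm (1.0 is 40 cm), then the turn, a rotation vector about the tool's x, y, z in units of pi rad (1.0 is pi rad), then the opening, from -1 (shut) to 1 (fully open). A call has 1 to 12 rows; each row is the pose to reach, as a shift and turn from the pose commanded when the call began, along the tool's axes at that moment, turning the shorter way round; what a row does not reach only later rows make up. A row lasts 1/8 s, in which the tool goes at most 62.5 mm and 10.7 degrees, less where a joint would pass 70% of its speed; a pose out of reach is approached as far as the arm can. A call with a number of a shift or a turn outside -1 to 1 is refused whole. A call with a gripper value outside its range is refused whole. The fingers move at their own pace and stop on an object; FORCE is the grip in N (left out, the last holds). Time passes only in rows, so rows that repeat a pose let the fingers close. It gives the time, the measured TCP pose, the force, the opening and the grip force at its end, in the units of the state.
- monitor.get_state(): the state, without advancing time (a new reading comes with each control period).
- eyes.read_camera(name): name is "scene" or "top" or "wrist"; returns the picture (480x640x3 uint8, red, green, blue); there is no depth.
- eyes.camera_params(name): a dict with "K" (3x3 intrinsics, pixels), "k1" (the pictures are not rectified: a ray, as slopes to the right and down, at radius r is drawn at 1 + k1 r^2 times it, then the intrinsics apply), "R" (3x3) and "t" (3): a world point X has camera coordinates R X + t. Camera axes: x right, y down, z forward; pixel columns grow to the right and rows downward; lengths in m; the calibration is good to about 2 mm. A picture is of the moment at which its call begins: read the wrist's pose just before it. camera_params takes no time and is no camera call; for the wrist camera it gives the pose at the moment of the call.
- ctrl.sign_off(): hands the job in; it is judged then, once.
The state is a dict: "time": time; "qpos": joint angles; "dq": joint speeds; "joint_efforts": joint torques, N m; "eef_pos": TCP position; "tcp_rot": TCP orientation; "contact_force": force on the tool from outside, world axes, zero at the start; "wrist_torque": the same for the moment, N m; "opening": opening from 0.0 (shut) to 1.0 (fully open); "finger_force": force on a finger pad.
Only numpy, scipy, OpenCV 4.12 (cv2) and the standard library are available. Lean on these libraries where they do the work, as an engineer would, in place of code of your own. Each camera call takes 0.05 s, during which the arm holds its last target. There are 200 camera calls.

### The job

Prime the solvent pump from its row of control boxes: first press the raised far end of the rocker to switch the pump fully on, next push the round plunger all the way in, then press the long bar key fully down and keep it pressed: the program finishes while still holding the bar down. Do not press the square key, do not lift the boxes or pull them out of the tray, and leave the bottle, jar and beaker alone.

Things in the scene. Friction and masses are not known exactly. Their poses are not given: they have to be found in the camera images.
- tray: fixed dark steel docking tray on the bench, 124 mm (x) by 346 mm (y), floor 6 mm thick, rim and ribs 14 mm tall. Four slots side by side along its y, 84 mm apart, each holding one control box; which box is in which slot varies. Origin: centre of its underside, on the bench
- switch_pod: grey box 100 mm (its x) by 66 mm (its y) by 45 mm tall, about 0.8 kg, standing loose in a slot of the tray. Origin: centre of its underside; x points away from the robot, y along the row, z up. Carries the rocker of the pump switch
- rocker_far_end (a point): point on the top face of the rocker, 24 mm from its pivot towards the end farther from the robot (+x of its box), midway across the width, 67 mm above the box's underside when off. It moves with the rocker, and is the place to press
- rocker (a joint): the rocker: white plate 60 mm (along the box's x) by 30 mm by 10 mm thick with a black band across its middle, pivoting about the box's y at its middle, 57 mm above the box's underside. 0 = off: far end raised, near end down. 0.4 rad = fully on: far end down (the pressed point sinks 10 mm). Stays where left; turning it takes about 2 N at the far end, up to 4 N nearer the pivot
- valve_pod: grey box 100 mm (its x) by 66 mm (its y) by 45 mm tall, about 0.8 kg, standing loose in a slot of the tray. Origin: centre of its underside; x points away from the robot, y along the row, z up. Carries the round purge-valve plunger in its middle
- plunger_top (a point): centre of the top of the plunger: flat round white head 36 mm in diameter and 8 mm thick on a 20 mm stem, 65 mm above the box's underside when out. Moves with it
- plunger (a joint): travel of the plunger: 0 = out, 0.010 m = all the way in (down). No spring: it stays where it is pushed, and takes about 3.5 N to move
- prime_pod: grey box 100 mm (its x) by 66 mm (its y) by 45 mm tall, about 0.8 kg, standing loose in a slot of the tray. Origin: centre of its underside; x points away from the robot, y along the row, z up. Carries the long priming bar key in its middle
- bar_top (a point): centre of the top of the bar key: white oblong with rounded ends, 58 mm along the box's y by 16 mm, top 57 mm above the box's underside when up. Moves with it
- bar (a joint): travel of the bar key: 0 = up, 0.006 m = fully down. Spring return: starts to move at 1.8 N, is fully down at 6 N, and comes up when let go
- vent_pod: grey box 100 mm (its x) by 66 mm (its y) by 45 mm tall, about 0.8 kg, standing loose in a slot of the tray. Origin: centre of its underside; x points away from the robot, y along the row, z up. Carries the square vent key (28 by 28 mm, top 57 mm above the box's underside) in its middle, not to be pressed
- square_key (a joint): travel of the square vent key: 0 = up, 0.006 m = fully down, spring return
- bottle: closed clear glass bottle, 66 mm in diameter, 150 mm tall, loose, beside the tray's left (+y) end. Origin: centre of its underside
- jar: closed amber glass jar, 52 mm in diameter, 65 mm tall, loose, beyond the tray as seen from the robot. Origin: centre of its underside
- beaker: open glass beaker, 64 mm in diameter, 75 mm tall, loose, beside the tray's right (-y) end. Origin: centre of its underside
There are look-alikes about, which are no part of the job. What is shaped like the valve_pod but purple or red is not meant.

How it is judged:
On the way, in this order (a step that is already met when the one before it is completed fails the run):
1. the rocker is switched fully on (value of joint rocker above 0.33 rad), for 0.1 s.
2. the plunger is all the way in (value of joint plunger above 0.0085 m), for 0.1 s.
3. the bar is pressed down (value of joint bar above 0.0042 m), for 0.2 s.
At the end, for the whole second after the job is handed in: rocker on (beyond 0.33 of 0.4 rad), plunger in (beyond 8.5 of 10 mm), the bar still held down by the fingers (beyond 4.2 of 6 mm, more than 1.5 N), the square key up, all boxes standing in the tray, bottle, jar and beaker upright (value of joint rocker above 0.33 rad and value of joint plunger above 0.0085 m and value of joint bar above 0.0042 m and contact force between the fingers and bar above 1.5 N and value of joint square_key below 0.001 m and height (world z) of each of switch_pod, valve_pod, prime_pod, vent_pod below 0.012 m and angle between each of bottle, jar, beaker's own z axis and vertical below 0.2 rad); the arm keeps its last pose, push and grip.
It fails at once if the plunger is pushed in while the rocker is not switched on (value of joint plunger above 0.005 m and value of joint rocker below 0.3 rad).
It fails at once if the bar is pressed before the plunger is all the way in (value of joint bar above 0.003 m and value of joint plunger below 0.008 m).
It fails at once if the square key is pressed (value of joint square_key above 0.003 m).
It fails at once if a control box is lifted or pulled out of its slot (height (world z) of any of switch_pod, valve_pod, prime_pod, vent_pod above 0.014 m or distance of any of switch_pod, valve_pod, prime_pod, vent_pod from where it was at the start of the episode above 0.02 m).
It fails at once if the bottle, jar or beaker is moved more than 30 mm or knocked over (distance of any of bottle, jar, beaker from where it was at the start of the episode above 0.03 m or angle between any of bottle, jar, beaker's own z axis and vertical above 0.5 rad).
It also fails if it takes over 38 s, if anything falls off the work surface, if the arm or the gripper's body presses on something with over 40 N, if the wrist force passes 120 N, or if a joint passes its speed limit or range.

## Working session

There is one attempt and no reset: what is moved stays moved. The work goes in short steps, Python scripts to look and compute and a shell command to move; the robot and the scene stay as the last step left them, time stands still between calls to the robot, and variables do not carry over. Pictures are saved under pics/ and viewed, at most 10 in all, crops included, and the job is handed in when it is done.

```bash
mkdir -p pics; ls
python3 - <<'E'
from plant import monitor, eyes, ctrl
import cv2
print(monitor.get_state())
for n in ("scene","top"):
    p=eyes.camera_params(n); print(n,p)
    cv2.imwrite(f"pics/{n}0.png",eyes.read_camera(n)[:,:,::-1])
E
```

```text
pics
{'time': 0.0, 'qpos': array([ 1.19100570e+00,  2.87188772e-01,  1.57820457e+00, -4.79613667e-06,
        1.27858440e+00, -1.50002496e-01]), 'dq': array([ 4.94314843e-04, -1.58729318e-05,  7.07199241e-04,  1.15972043e-03,
        6.23929639e-04,  5.26498657e-04]), 'joint_efforts': array([ 3.80170904e-04, -4.05979049e+01, -2.92629468e+01, -1.04587959e-04,
        5.89477466e-03, -4.08975520e-07]), 'eef_pos': array([0.15348679, 0.65668066, 0.24891679]), 'tcp_rot': array([ 1.14640685e-01,  9.93406307e-01, -1.15154697e-03, -3.10003327e-04]), 'contact_force': array([-0.16532209,  0.7870468 , -0.09383084]), 'wrist_torque': array([ 0.03357439,  0.00214213, -0.0294281 ]), 'finger_force': 0.0, 'opening': 1.0032694720872157}
scene {'K': array([[514.40431142,   0.        , 316.91306446],
       [  0.        , 514.40431142, 234.44108624],
       [  0.        ,   0.        ,   1.        ]]), 'k1': -0.02337981754402661, 'R': array([[-0.32876866,  0.94425641, -0.01705884],
       [ 0.63969209,  0.20936533, -0.73956757],
       [-0.69476989, -0.25405904, -0.67286612]]), 't': array([ 0.17399612, -0.29733961,  1.40314891])}
top {'K': array([[433.47843909,   0.        , 332.10106682],
       [  0.        , 433.47843909, 248.40960898],
       [  0.        ,   0.        ,   1.        ]]), 'k1': 0.0025786597056594637, 'R': array([[-0.02686989, -0.99861831, -0.04516051],
       [-0.9977323 ,  0.02958018, -0.06045886],
       [ 0.06171119,  0.04343357, -0.99714856]]), 't': array([0.05716629, 0.55900277, 0.80520615])}
```

View pics/scene0.png

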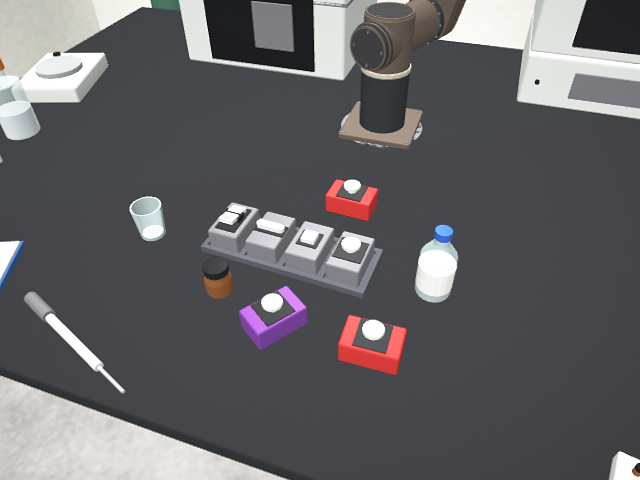

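View pics/top0.png

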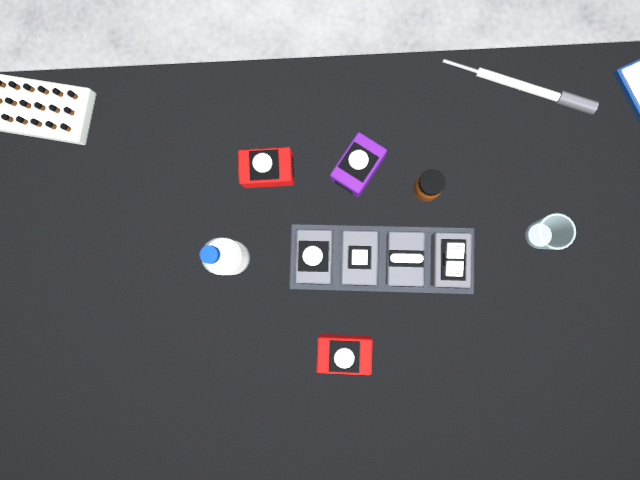

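Top view, grey row from left (+y): plunger (312,256), square key (360,257), bar (407,258), rocker (455,258). Look-alikes for the valve pod are red (263,163), red (344,357) and purple (358,160). I choose the grey one in the tray and check it in enlarged crops.

Run:
```python
import cv2
a=cv2.imread("pics/top0.png")[220:300,285:480]; cv2.imwrite("pics/top0c.png",cv2.resize(a,None,fx=4,fy=4,interpolation=cv2.INTER_CUBIC))
a=cv2.imread("pics/scene0.png")[195:295,200:390]; cv2.imwrite("pics/scene0c.png",cv2.resize(a,None,fx=4,fy=4,interpolation=cv2.INTER_CUBIC))
```

```text
(no output)
```

View pics/top0c.png

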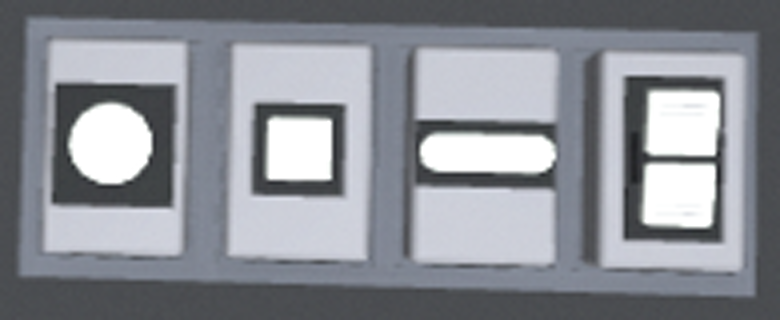

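View pics/scene0c.png

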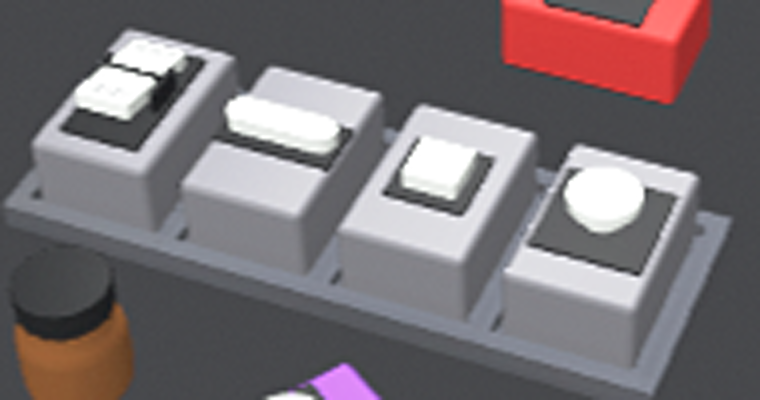

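```bash
cat > h.py <<'E'
import numpy as np, cv2
from plant import monitor, eyes, ctrl
from scipy.spatial.transform import Rotation as Ro
def ray(p,px):
    K=p["K"]; d=np.array([(px[0]-K[0,2])/K[0,0],(px[1]-K[1,2])/K[1,1]]); u=d.copy()
    for _ in range(10): u=d/(1+p["k1"]*(u@u))
    v=p["R"].T@np.array([*u,1]); return -p["R"].T@p["t"], v/np.linalg.norm(v)
def tri(rays):
    A=sum(np.eye(3)-np.outer(v,v) for _,v in rays); b=sum((np.eye(3)-np.outer(v,v))@c for c,v in rays)
    return np.linalg.solve(A,b)
def atz(r,z): c,v=r; return c+v*(z-c[2])/v[2]
def goal(xyz):
    s=monitor.get_state(); d=Ro.from_quat(s["tcp_rot"]).inv().apply(np.array(xyz)-s["eef_pos"]); return (d/0.4).round(4)
E
python3 - <<'E'
from h import *
T=eyes.camera_params("top");S=eyes.camera_params("scene")
t=lambda x,y:((x+.5)/4-.5+285,(y+.5)/4-.5+220); s=lambda x,y:((x+.5)/4-.5+200,(y+.5)/4-.5+195)
for n,a,b,z in [("plunger",(111,143),(604,191),.071),("square",(300,148),(443,160),.063),("bar",(488,153),(283,116),.063),("rockfar",(684,103),(105,91),.073)]:
    r=[ray(T,t(*a)),ray(S,s(*b))]; print(n,tri(r).round(4),atz(r[0],z).round(4),atz(r[1],z).round(4))
r=lambda q,z=.014:atz(ray(T,t(*q)),z).round(4)
print([r(q) for q in [(27,18),(757,33),(755,296),(18,277)]])
s=monitor.get_state(); print(Ro.from_quat(s["tcp_rot"]).as_matrix().round(3))
E
```

```text
plunger [0.5459 0.074  0.0712] [0.5458 0.0745 0.071 ] [0.5459 0.0735 0.071 ]
square [ 0.5412 -0.0088  0.0631] [ 0.5414 -0.0095  0.063 ] [ 0.5409 -0.0081  0.063 ]
bar [ 0.5368 -0.0928  0.0647] [ 0.5368 -0.0929  0.063 ] [ 0.5351 -0.0939  0.063 ]
rockfar [ 0.5562 -0.1782  0.0739] [ 0.5559 -0.1776  0.073 ] [ 0.5554 -0.1797  0.073 ]
[array([0.6098, 0.1187, 0.014 ]), array([ 0.5915, -0.2271,  0.014 ]), array([ 0.4682, -0.2204,  0.014 ]), array([0.4858, 0.1256, 0.014 ])]
[[-0.974  0.228 -0.001]
 [ 0.228  0.974 -0.002]
 [ 0.    -0.002 -1.   ]]
```

Run:
```python
from h import *
print(goal([.42,.40,.22]))
```

```text
[-0.7949 -0.4731  0.0734]
```

```bash
python3 -m handwheel '[[-0.8,-0.47,0.07,0,0,-0.0565,-1],[-0.8,-0.47,0.07,0,0,-0.0565,-1],[-0.8,-0.47,0.07,0,0,-0.0565,-1],[-0.8,-0.47,0.07,0,0,-0.0565,-1],[-0.8,-0.47,0.07,0,0,-0.0565,-1],[-0.8,-0.47,0.07,0,0,-0.0565,-1],[-0.8,-0.47,0.07,0,0,-0.0565,-1],[-0.8,-0.47,0.07,0,0,-0.0565,-1]]' 40
python3 - <<'E'
from h import *
s=monitor.get_state();print(Ro.from_quat(s["tcp_rot"]).as_matrix().round(4))
print(goal([.50,.02,.19]))
E
```

```text
time: 1.1
eef_pos: [0.4222, 0.4012, 0.2219]
tcp_rot: [0.027, 1.0, -0.0, -0.001]
contact_force: [-0.3, -0.0, 0.2]
opening: -0.001
finger_force: 0.0
[[-9.986e-01  5.300e-02 -1.100e-03]
 [ 5.300e-02  9.986e-01 -1.000e-04]
 [ 1.100e-03 -2.000e-04 -1.000e+00]]
[-0.2448 -0.9414  0.0797]
```

```bash
python3 -m handwheel '[[-0.1,-0.98,0,0,0,0,-1],[-0.1,-0.98,0,0,0,0,-1],[-0.1,-0.98,0,0,0,0,-1],[-0.1,-0.98,0,0,0,0,-1],[-0.1,-0.98,0,0,0,0,-1],[-0.1,-0.98,0,0,0,0,-1],[-0.1,-0.98,0,0,0,0,-1],[-0.1,-0.98,0,0,0,0,-1]]'
python3 - <<'E'
from h import *
print(goal([.5595,-.178,.13]))
E
```

```text
time: 2.1
eef_pos: [0.4419, 0.008, 0.2225]
tcp_rot: [0.027, 1.0, 0.0, 0.0]
contact_force: [0.5, 0.6, 0.8]
opening: -0.005
finger_force: 0.0
[-0.3181 -0.4488  0.2312]
```

```bash
python3 -m handwheel '[[-0.32,-0.45,0,0,0,0,-1],[-0.32,-0.45,0,0,0,0,-1],[-0.32,-0.45,0,0,0,0,-1],[-0.32,-0.45,0,0,0,0,-1],[-0.32,-0.45,0.23,0,0,0,-1],[-0.32,-0.45,0.23,0,0,0,-1],[-0.32,-0.45,0.23,0,0,0,-1]]'
python3 - <<'E'
from h import *
s=monitor.get_state(); p=eyes.camera_params("wrist")
im=eyes.read_camera("wrist"); im2=eyes.read_camera("scene")
c=cv2.resize(im2[150:300,130:330],None,fx=2.4,fy=2.4,interpolation=cv2.INTER_CUBIC)
w=cv2.resize(im,(426,320)); h=np.zeros((360,906,3),np.uint8); h[:320,:426]=w; h[:,426:]=c
cv2.imwrite("pics/w1.png",cv2.resize(h[...,::-1],(798,317)))
T=lambda X:(lambda c:(p["K"]@np.append(c[:2]/c[2],1))[:2])(p["R"]@X+p["t"])
print(s["eef_pos"],goal([.5595,-.178,.095]),T(s["eef_pos"]+[0,0,-.019]),T(np.array([.5565,-.178,.073])),T(np.array([.5325,-.1768,.068])))
E
```

```text
time: 2.98
eef_pos: [0.559, -0.1753, 0.1268]
tcp_rot: [0.025, 1.0, 0.002, -0.003]
contact_force: [-0.2, 0.2, 0.5]
opening: -0.0
finger_force: 0.0
[ 0.55900501 -0.17525831  0.12684482] [ 0.005  -0.0021  0.0909] [314.09325011 289.66640543] [309.1737373  259.45728646] [309.12184407 216.340513  ]
```

View pics/w1.png

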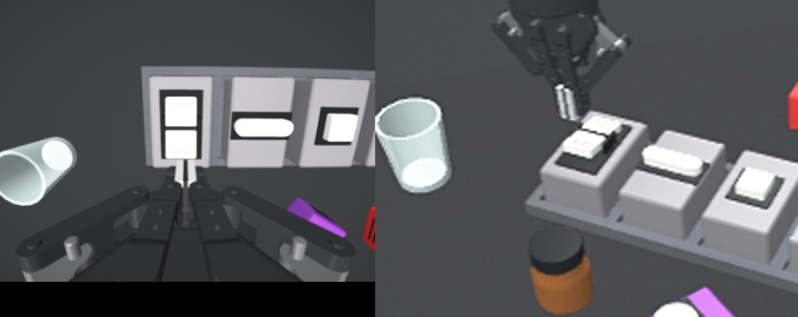

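Wrist view: the rocker pivot is at about (307,218) full-res, against a predicted (309,216), and the shut fingertips sit beyond its far end. The calibration holds, so I press.

```bash
python3 -m handwheel '[[0,0,0.04,0,0,0,-1],[0,0,0.08,0,0,0,-1],[0,0,0.09,0,0,0,-1],[0,0,0.1,0,0,0,-1],[0,0,0.105,0,0,0,-1],[0,0,0.105,0,0,0,-1]]'
```

```text
time: 3.82
eef_pos: [0.5606, -0.179, 0.0885]
tcp_rot: [0.026, 1.0, -0.0, 0.0]
contact_force: [-0.4, 0.2, 0.5]
opening: 0.001
finger_force: 0.0
```

```bash
python3 -m handwheel '[[0,0,0.005,0,0,0,-1],[0,0,0.01,0,0,0,-1],[0,0,0.01,0,0,0,-1]]';python3 -m handwheel '[[0,0,0.005,0,0,0,-1],[0,0,0.01,0,0,0,-1],[0,0,0.01,0,0,0,-1]]'
python3 - <<'E'
from h import *
print(monitor.get_state()["contact_force"],monitor.get_state()["eef_pos"])
E
```

```text
time: 4.2
eef_pos: [0.5612, -0.1791, 0.085]
tcp_rot: [0.026, 1.0, -0.0, 0.001]
contact_force: [1.9, 0.1, 2.1]
opening: 0.001
finger_force: 1.2
time: 4.58
eef_pos: [0.5615, -0.1792, 0.0827]
tcp_rot: [0.026, 1.0, -0.0, 0.001]
contact_force: [-0.6, 1.9, 10.7]
opening: -0.001
finger_force: 5.3
[-0.56898821  1.85783323 10.74671102] [ 0.5615267  -0.17916475  0.08266078]
```

```bash
python3 -m handwheel '[[0,0,-0.1,0,0,0,-1],[0,0,-0.13,0,0,0,-1],[0.072,0.63,-0.13,0,0,0,-1],[0.072,0.63,-0.13,0,0,0,-1],[0.072,0.63,-0.13,0,0,0,-1],[0.072,0.63,-0.13,0,0,0,-1],[0.072,0.63,-0.13,0,0,0,-1],[0.072,0.63,-0.13,0,0,0,-1],[0.072,0.63,-0.13,0,0,0,-1]]'
python3 - <<'E'
from h import *
im2=eyes.read_camera("scene");a=eyes.read_camera("wrist")
c=cv2.resize(im2[190:290,200:390],None,fx=4,fy=4,interpolation=cv2.INTER_CUBIC)
cv2.imwrite("pics/s2.png",c[...,::-1])
print(monitor.get_state()["eef_pos"],goal([.546,.074,.09]))
E
```

```text
time: 5.7
eef_pos: [0.5447, 0.0731, 0.1318]
tcp_rot: [0.027, 1.0, -0.0, -0.0]
contact_force: [0.4, -0.4, 0.0]
opening: 0.002
finger_force: 0.0
[0.54492751 0.07298878 0.13210038] [-0.0026  0.0027  0.1052]
```

View pics/s2.png

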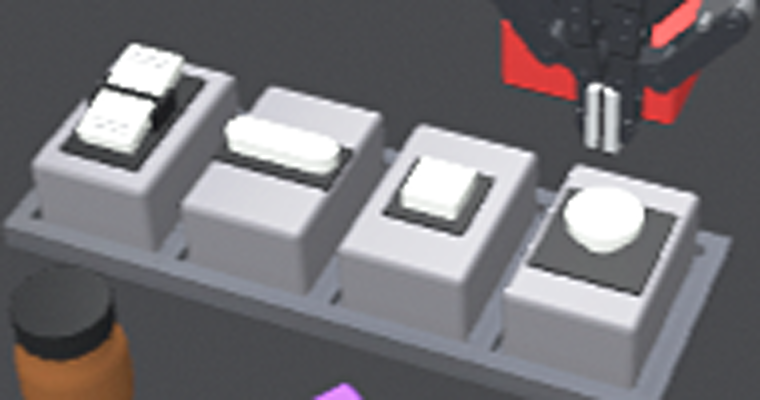

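The rocker is now tipped: far end low at (115,125), near end raised at (145,65). The fingers are over the plunger at (604,215), so I press it.

```bash
python3 -m handwheel '[[0,0,0.05,0,0,0,-1],[0,0,0.09,0,0,0,-1],[0,0,0.105,0,0,0,-1],[0,0,0.115,0,0,0,-1],[0,0,0.12,0,0,0,-1],[0,0,0.125,0,0,0,-1],[0,0,0.13,0,0,0,-1],[0,0,0.13,0,0,0,-1]]'; python3 -m handwheel '[[0,0,0.005,0,0,0,-1],[0,0,0.005,0,0,0,-1]]'
```

```text
time: 6.8
eef_pos: [0.5452, 0.0744, 0.0805]
tcp_rot: [0.026, 1.0, -0.0, 0.001]
contact_force: [-0.5, -1.5, 2.8]
opening: -0.005
finger_force: 1.0
time: 7.05
eef_pos: [0.5453, 0.0745, 0.08]
tcp_rot: [0.026, 1.0, -0.0, 0.0]
contact_force: [-4.6, -0.7, 10.0]
opening: 0.001
finger_force: 5.1
```

```bash
python3 -m handwheel '[[0,0,0.004,0,0,0,-1],[0,0,0.004,0,0,0,-1]]'; python3 -m handwheel '[[0,0,-0.08,0,0,0,-1],[0,0,-0.13,0,0,0,-1],[0,0,-0.13,0,0,0,-1]]';  python3 - <<'E'
from h import *
im2=eyes.read_camera("scene")
c=cv2.resize(im2[190:290,200:390],None,fx=4,fy=4,interpolation=cv2.INTER_CUBIC)
cv2.imwrite("pics/s3.png",c[...,::-1])
print(monitor.get_state()["eef_pos"],goal([.5365,-.093,.132]))
E
```

```text
time: 7.3
eef_pos: [0.5454, 0.0745, 0.0799]
tcp_rot: [0.026, 1.0, -0.0, -0.0]
contact_force: [-7.9, -1.5, 18.4]
opening: 0.008
finger_force: 9.0
time: 7.68
eef_pos: [0.5462, 0.0747, 0.1303]
tcp_rot: [0.026, 1.0, 0.0, 0.002]
contact_force: [-1.0, 0.1, 0.3]
opening: -0.002
finger_force: 0.0
[0.54515175 0.07469994 0.12882662] [-3.000e-04 -4.198e-01 -8.100e-03]
```

View pics/s3.png

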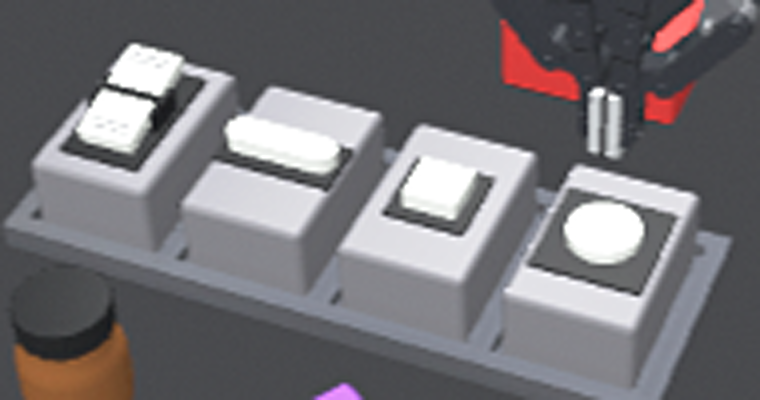

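The plunger is now in: its head at (604,232) is flush and the stem is hidden. Next is the bar.

```bash
python3 -m handwheel '[[0,-0.42,0,0,0,0,-1],[0,-0.42,0,0,0,0,-1],[0,-0.42,0,0,0,0,-1],[0,-0.42,0,0,0,0,-1],[0,-0.42,0,0,0,0,-1],[0,-0.42,0,0,0,0,-1]]';  python3 - <<'E'
from h import *
print(monitor.get_state()["eef_pos"],goal([.5365,-.093,.082]))
E
```

```text
time: 8.48
eef_pos: [0.5357, -0.0919, 0.128]
tcp_rot: [0.025, 1.0, 0.0, -0.001]
contact_force: [-0.2, -0.0, 0.4]
opening: 0.002
finger_force: 0.0
[ 0.53567658 -0.09193491  0.12795106] [-0.0023 -0.0026  0.1149]
```

```bash
python3 -m handwheel '[[0,0,0.05,0,0,0,-1],[0,0,0.09,0,0,0,-1],[0,0,0.11,0,0,0,-1],[0,0,0.115,0,0,0,-1],[0,0,0.12,0,0,0,-1],[0,0,0.125,0,0,0,-1],[0,0,0.13,0,0,0,-1],[0,0,0.13,0,0,0,-1]]'; python3 -m handwheel '[[0,0,0.004,0,0,0,-1],[0,0,0.004,0,0,0,-1],[0,0,0.004,0,0,0,-1]]'
```

```text
time: 9.48
eef_pos: [0.5363, -0.0933, 0.0773]
tcp_rot: [0.026, 1.0, 0.0, 0.0]
contact_force: [-1.5, 2.1, 4.4]
opening: 0.0
finger_force: 2.4
time: 9.85
eef_pos: [0.5363, -0.0933, 0.076]
tcp_rot: [0.026, 1.0, 0.0, 0.0]
contact_force: [-1.9, 2.7, 7.1]
opening: 0.001
finger_force: 3.5
```

Force is now above 6 N with the height at the stop. I add a little margin and check it is steady.

```bash
python3 -m handwheel '[[0,0,0.004,0,0,0,-1],[0,0,0.004,0,0,0,-1],[0,0,0.004,0,0,0,-1],[0,0,0.004,0,0,0,-1]]'
python3 - <<'E'
from h import *
im2=eyes.read_camera("scene")
c=cv2.resize(im2[170:300,130:390],None,fx=3,fy=3,interpolation=cv2.INTER_CUBIC)
cv2.imwrite("pics/s4.png",c[...,::-1])
s=monitor.get_state();print(s["eef_pos"],s["contact_force"])
E
```

```text
time: 10.35
eef_pos: [0.5364, -0.0933, 0.0759]
tcp_rot: [0.026, 1.0, 0.0, -0.0]
contact_force: [-6.2, 3.9, 14.8]
opening: 0.005
finger_force: 7.4
[ 0.53640526 -0.09330177  0.0758998 ] [-5.67851248  3.02322578 15.09480828]
```

View pics/s4.png

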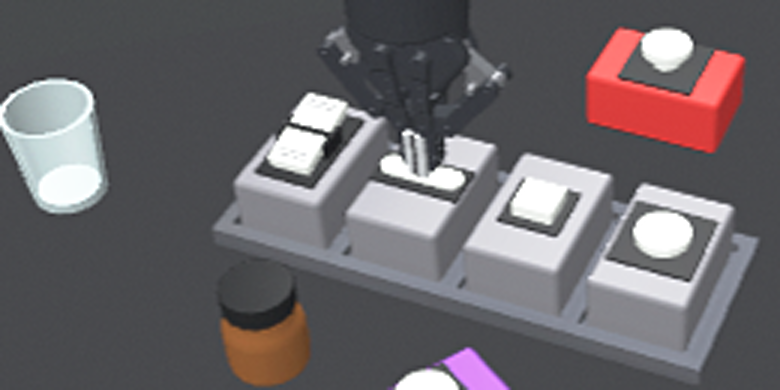

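The fingers hold the bar at its stop (420,165) with 15 N. The rocker is on, the plunger is in and the square key is up, so I hand in.

```bash
python3 -c "
from plant import ctrl; print(ctrl.sign_off())"
```

```text
the job is handed in; nothing more can be done
None
```

The job is handed in, with no verdict returned: the rocker was on, then the plunger in, then the bar held down with about 15 N at 10.4 s; the square key stayed up, and the boxes and glassware showed no sign of having moved.

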